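# Index the ring press to its widest die

## Task

A wide ring is next on the ring-sizing press: push the tabs of its round die plate with the fingertips, stepping the plate round until the die with the widest bore (the one marked with six pips) has clicked in under the ram. Push gently and do not grip or force the plate, do not pull the press lever, and leave the loose things lying on the bench where they are.

Things in the scene. Friction and masses are not known exactly. Their poses are not given: they have to be found in the camera images.
- press: The ring-sizing press, bolted down; its place and yaw vary. Origin: centre of its underside on the bench, on the vertical axis of the column round which the die plate turns; z up. The ram is on its -x side (within 35 degrees of facing the robot). Green cast foot 200 (x) x 130 (y) x 16 mm high; on it a pedestal of radius 52 mm, narrowing to 36 mm under the plate. Column radius 14 mm.
- plate_mid (a point): Centre of the die plate's top face, on its axis, 66 mm above the bench; axes as the press. Dark steel disc of radius 68 mm, 16 mm thick. Six upright dies (34 mm outside, 42 mm from the axis, tops 76 mm above the bench) stand 60 degrees apart: bores 29, 23, 20, 17, 14, 11 mm counter-clockwise from above. White pips at the rim by each die: 6 for the widest bore down to 1 for the narrowest.
- tab (a point): Point on the mid-line of one of six equal straight steel tabs sticking out level from the plate's rim: the next one 30 degrees counter-clockwise of the widest die. One stands half-way between each two dies. Each is 12 mm thick, reaches 108 mm from the axis and spans 52 to 70 mm above the bench; this point is 94 mm from the axis, 61 mm up. Between and under the tabs it is free down to the foot.
- die_plate (a joint): Turn of the plate, rad, counter-clockwise from above; 0 (or whole turns of 6.283) with the widest die under the ram. Turns either way without end; 6 spring detents 1.047 rad apart, each with a die right under the ram and tabs 30, 90, 150 degrees to each side of it. Some 2 to 3 N at a tab leaves a detent; past half-way the plate springs on into the next. Starts in one of the 5 others, at rest after 1 s.
- widest_die (a point): Centre of the mouth of the widest die (29 mm bore, six pips), on the die's top face 76 mm above the bench; it goes round with the plate, 42 mm from the axis.
- ram_foot (a point): Centre of the underside of the ram's round foot (29 mm across), 112 mm above the bench while the ram is up, 42 mm from the plate's axis; the die right below it is the one selected.
- head_mid (a point): Centre of the cast head on the column, over the plate: 76 (x) x 26 (y) x 38 mm, axes as the press, from 139 to 177 mm above the bench. It reaches out from the axis to 56 mm on the ram's side and 20 mm on the other side. It and the ram below it overhang only the selected die; the tabs at the plate's two sides are open from above.
- press_lever (a joint): The press lever, a rod with a black 28 mm ball knob standing up from the head, leaning 20 degrees back from the ram, top 305 mm above the bench, knob 50 mm behind the axis. 0 when up (a spring keeps it there); grows to 1.2 rad as it is pulled over to the ram's side, lowering the ram. Not to be pulled.
- block_mid (a point): Bystander: centre of a loose dark steel bench block, 85 x 85 x 22 mm, lying on the robot's right.
- band_mid (a point): Bystander: centre of a loose plain metal finger ring, 25 mm across and 8 mm high, lying on the bench block.
- file_mid (a point): Bystander: middle of a loose hand file with a wooden handle, 225 mm long, 25 mm thick, lying along x on the robot's left.
- blank_mid (a point): Bystander: centre of a loose dark wooden ring blank, 42 mm across, 22 mm high, lying beyond the press.

How it is judged (in metres and radians):
At the end, for the whole second after the job is handed in: The widest die stands at rest in its detent under the ram (its centre within 3 mm of the ram's axis) and the press lever is up (within 0.1 rad) (horizontal distance between widest_die and ram_foot below 0.003 m and velocity of joint die_plate between -0.05 and 0.05 rad/s and value of joint press_lever below 0.1 rad); the robot touches nothing.
It fails at once if the press or its die plate is gripped or forced (more than 35 N from the fingers) (contact force between the fingers and press above 35 N).
It fails at once if the press lever is pulled (more than 0.2 rad) (value of joint press_lever above 0.2 rad).
It fails at once if a loose thing is moved or lifted (more than 15 mm) (distance of any of block_mid, band_mid, file_mid, blank_mid from where it was at the start of the episode above 0.015 m).
It also fails if it takes over 64 s, if anything falls off the work surface, if the arm or the gripper's body presses on something with over 40 N, if the wrist force passes 120 N, or if a joint passes its speed limit or range.

## Robot

A 7-joint arm with a two-finger parallel gripper is mounted at the origin on the work surface. World frame = base frame: x ahead of the robot, y to its left, z up, the work surface at z = 0. Lengths are in mm, angles in degrees, forces in N, time in s.
With the tool pointing down it reaches from about 400 to 850 mm from the base axis. Payload 10.4 kg.
Tool frame: the origin (TCP) lies at the very end of the fingers, on their centre line; the grasp point (between the pads) lies 19 mm behind it; z points along the fingers, y is the line along which they close (so a half turn about z gives the same grasp; the last joint's range is limited). The gripper opens to 85 mm and grips with 20 to 120 N. Pads are 22 mm wide; open, the fingers measure 114 mm over their backs; the gripper's body (76 mm by 85 mm) begins 54 mm behind the grasp point. The pads swing forward as they close: fully open they stand 13 mm farther back than shut.
Start: joints at [71.242, 19.034, -3.707, 83.658, 1.238, 77.344, -5.071], TCP at [187.587, -596.21, 193.938] pointing down, gripper open.
Joint ranges: [-148.97, 148.97], [-28.65, 121.19], [-84.17, 76.75], [9.2, 138.47], [-72.65, 252.65], [3.7, 117.97], [-149.18, 149.18]. Speed limits (degrees/s): [127.2, 127.2, 159.86, 159.86, 180, 180, 180].

## Interface

Orientations are given as a 3x3 rotation matrix whose columns are the frame's x, y, z axes.
In Python, from bench import readout, eyes, ticket gives the robot as it stands.
- The arm moves only by the tool move_arm, never from a script. Its arguments are lists of equal length, an entry for each row: "angular": the turn, a rotation vector about the tool's x, y, z scaled (see below), a list of three; "linear": the shift along the tool's x, y, z scaled (see below), a list of three; "gripper": the opening in per cent of the stroke, from 0 (shut) to 100 (fully open). In form: {"angular": [[ax, ay, az], ...], "linear": [[dx, dy, dz], ...], "gripper": [gripper, ...]}. A call has 1 to 12 rows; each row is the pose to reach, as a shift and turn from the pose commanded when the call began, along the tool's axes at that moment, turning the shorter way round; what a row does not reach only later rows make up. The controller multiplies each number of a shift by 0.25 m and each number of a turn by pi rad. A row lasts 1/10 s, in which the tool goes at most 50 mm and 8.59 degrees, less where a joint would pass 70% of its speed; a pose out of reach is approached as far as the arm can. A call with a number of a shift or a turn outside -1 to 1 is refused whole. A call with a gripper value outside its range is refused whole. The fingers move at their own pace and stop on an object; the grip force is fixed at half the most. Time passes only in rows, so rows that repeat a pose let the fingers close. It gives the time, the measured TCP pose, the force, the opening and the grip force at its end, in the units of the state.
- readout.read_state(): the state, without advancing time (a new reading comes with each control period).
- eyes.camera(name): name is "scene" or "top" or "wrist"; returns the picture (420x560x3 uint8, blue, green, red); there is no depth.
- eyes.calibration(name): a dict with "vertical_fov" (degrees; the focal length in pixels is half the picture's height over the tangent of half this angle, whatever the lens; pixels are square), "cx", "cy" (the principal point, pixels), "R" (3x3) and "t" (3): a world point X has camera coordinates R X + t; the wrist camera has in their place "T_tool_cam" (4x4, takes a point from camera to tool coordinates, whose origin is the TCP and whose axes are the flange's). Camera axes: x right, y down, z forward; pixel columns grow to the right and rows downward; lengths in mm; the calibration is good to about 2 mm. A picture is of the moment at which its call begins: read the wrist's pose just before it. calibration takes no time and is no camera call.
- ticket.finish_job(): hands the job in; it is judged then, once.
The state is a dict: "clock": time; "joints": joint angles; "joint_vel": joint speeds; "joint_efforts": joint torques, N m; "ee_pos": TCP position; "tcp_rot": TCP orientation; "force": force on the tool from outside, world axes, zero at the start; "torque": the same for the moment, N m; "opening": opening from 0.0 (shut) to 1.0 (fully open); "grip_force": force on a finger pad.
Only numpy, scipy, OpenCV 4.12 (cv2) and the standard library are available. Lean on these libraries where they do the work, as an engineer would, in place of code of your own. Each camera call takes 0.05 s, during which the arm holds its last target. There are 200 camera calls.

## Working session

There is one attempt and no reset: what is moved stays moved. The work goes in short steps, Python scripts to look and compute and a tool call to move; the robot and the scene stay as the last step left them, time stands still between calls to the robot, and variables do not carry over. Pictures are saved under pics/ and viewed, at most 10 in all, crops included, and the job is handed in when it is done.

Besides the shell and the picture viewer there is one more tool, called after "Emit:" in YAML: its name, and indented under it one key for each argument. move_arm: Moves the arm, as the interface text tells. Shifts and turns lie within -1 to 1; 1 stands for 0.25 m of shift or pi rad of turn. Its arguments: {"type":"object","properties":{"angular":{"type":"array"},"linear":{"type":"array"},"gripper":{"type":"array"}},"required":["angular","linear","gripper"]}

```bash
mkdir -p pics
cat > h.py <<'E'
import numpy as np, cv2
from bench import readout, eyes, ticket
def K(c):
    f=210/np.tan(np.radians(c["vertical_fov"]/2)); return f
def proj(c,X):
    p=(np.array(c["R"])@np.array(X,float).T).T+np.array(c["t"]); f=K(c)
    return np.c_[f*p[:,0]/p[:,2]+c["cx"], f*p[:,1]/p[:,2]+c["cy"]]
def ray(c,uv,z):
    R=np.array(c["R"]);t=np.array(c["t"]);f=K(c)
    d=R.T@np.array([(uv[0]-c["cx"])/f,(uv[1]-c["cy"])/f,1]);o=-R.T@t
    return o+d*(z-o[2])/d[2]
E
python3 - <<'E'
from h import *
s=readout.read_state(); print(s["clock"],s["ee_pos"],s["tcp_rot"],s["force"],s["opening"])
a=eyes.camera("top");b=eyes.camera("scene")
cv2.imwrite("pics/top.png",a);cv2.imwrite("pics/scene.png",b)
for n in("top","scene"):
    c=eyes.calibration(n);print({k:np.round(v,3).tolist() if not isinstance(v,str) else v for k,v in c.items()})
E
```

```text
0.0 [ 187.40624415 -595.79264331  193.10263687] [[ 9.53919033e-01  3.00063725e-01 -4.90503930e-04]
 [ 3.00064118e-01 -9.53918090e-01  1.34269549e-03]
 [-6.50063606e-05 -1.42800542e-03 -9.99998978e-01]] [-0.71097284  0.25609232 -0.30939785] 1.002680538738032
{'vertical_fov': 53.816, 'cx': 279.366, 'cy': 208.729, 'R': [[-0.106, -0.994, -0.001], [-0.974, 0.104, -0.201], [0.2, -0.021, -0.98]], 't': [59.176, 589.377, 1091.644]}
{'vertical_fov': 43.027, 'cx': 288.766, 'cy': 209.227, 'R': [[-0.239, 0.971, -0.019], [0.586, 0.129, -0.8], [-0.775, -0.203, -0.599]], 't': [122.872, -240.565, 1724.398]}
```

View pics/top.png

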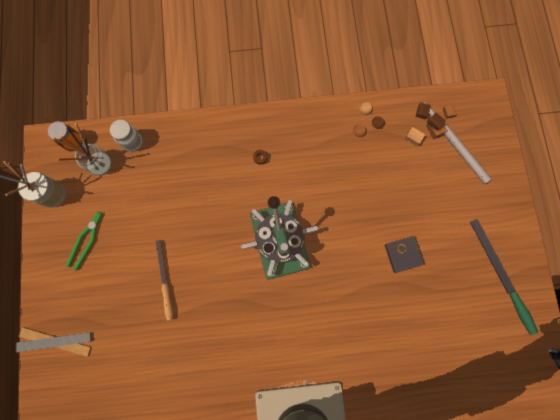

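View pics/scene.png

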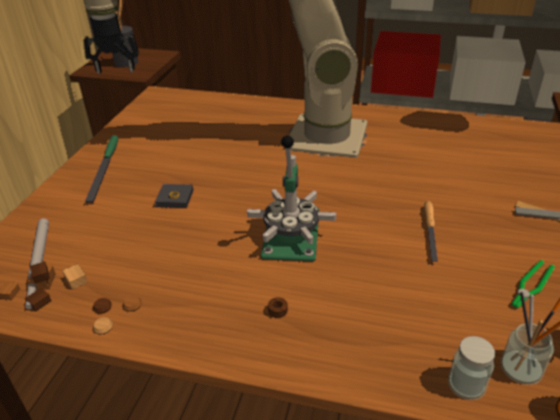

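Run:
```python
from h import *
a=cv2.imread("pics/top.png");c=eyes.calibration("top")
x0,y0=225,185
cr=a[y0:y0+110,x0:x0+110]
cv2.imwrite("pics/topc.png",np.hstack([cv2.resize(cr,None,fx=5,fy=5,interpolation=cv2.INTER_CUBIC)]))
h=cv2.cvtColor(a,cv2.COLOR_BGR2HSV)
m=cv2.inRange(h,(50,70,20),(95,255,255));m[:185]=0;m[295:]=0;m[:,:225]=0;m[:,335:]=0
p=np.argwhere(m)[:,::-1]
g=np.array([ray(c,q,16)[:2] for q in p],np.float32)
print(len(g),cv2.minAreaRect(g),cv2.boxPoints(cv2.minAreaRect(g)))
w=eyes.calibration("wrist");print(w)
for z in(16,66,76):print(z,ray(c,(279,240),z))
```

```text
550 ((511.2783508300781, 6.820579528808594), (192.6005401611328, 119.74307250976562), 8.72667121887207) [[407.00916  51.38824]
 [425.1767  -66.96861]
 [615.54755 -37.74708]
 [597.38     80.60977]]
{'vertical_fov': 60.875020249226914, 'cx': 283.5269791278815, 'cy': 211.91468185555797, 'T_tool_cam': array([[ 7.89613943e-04, -9.65816482e-01, -2.59225578e-01,
         6.64379585e+01],
       [ 9.99999570e-01,  6.36805843e-04,  6.73452155e-04,
         9.26871554e-01],
       [-4.85354828e-04, -2.59225999e-01,  9.65816570e-01,
        -1.80479302e+02],
       [ 0.00000000e+00,  0.00000000e+00,  0.00000000e+00,
         1.00000000e+00]])}
16 [511.04012098   6.23387731  16.        ]
66 [504.66747749   6.83211919  66.        ]
76 [503.3929488    6.95176756  76.        ]
```

View pics/topc.png

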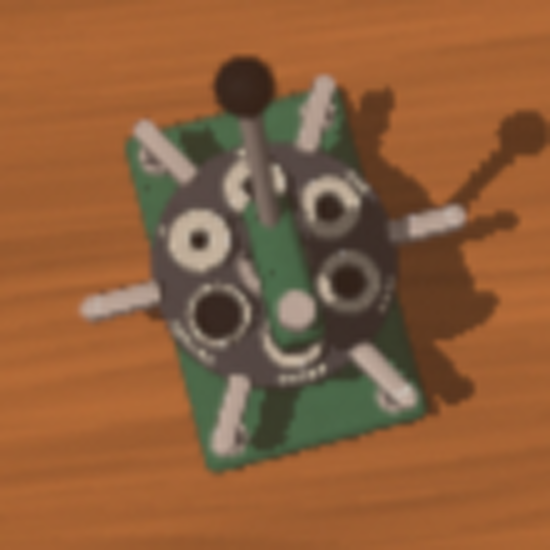

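Emit:
move_arm:
  angular:
    - [0,0,0]
    - [0,0,0]
    - [0,0,0]
    - [0,0,0]
    - [0,0,0]
    - [0,0,0]
    - [0,0,0]
    - [0,0,0]
  linear:
    - [0.11,-0.1,0]
    - [0.24,-0.22,0]
    - [0.38,-0.35,0]
    - [0.52,-0.48,0]
    - [0.66,-0.6,0]
    - [0.78,-0.71,0]
    - [0.87,-0.79,0]
    - [0.87,-0.79,0]
  gripper: [0,0,0,0,0,0,0,0]

```text
clock: 0.9
ee_pos: [338.3, -338.7, 194.0]
tcp_rot: [[0.952, 0.306, 0.0], [0.306, -0.952, 0.001], [0.001, -0.0, -1.0]]
force: [0.6, -0.4, 0.4]
opening: -0.0
grip_force: 0.0
```

Emit:
move_arm:
  angular:
    - [0,0,0.005]
    - [0,0,0.01]
    - [0,0,0.02]
    - [0,0,0.03]
    - [0,0,0.04]
    - [0,0,0.049]
    - [0,0,0.049]
    - [0,0,0.049]
    - [0,0,0.049]
  linear:
    - [0.11,-0.1,0]
    - [0.24,-0.22,0]
    - [0.38,-0.35,0]
    - [0.52,-0.48,0]
    - [0.66,-0.6,0]
    - [0.78,-0.71,0]
    - [0.87,-0.79,0]
    - [0.87,-0.79,0]
    - [0.87,-0.79,0]
  gripper: [0,0,0,0,0,0,0,0,0]

```text
clock: 1.8
ee_pos: [483.8, -89.3, 193.6]
tcp_rot: [[0.989, 0.151, -0.001], [0.151, -0.989, 0.0], [-0.001, -0.0, -1.0]]
force: [0.4, 0.1, 0.3]
opening: -0.002
grip_force: 0.0
```

```bash
cat >> h.py <<'E'
def wcal(s):
    w=dict(eyes.calibration("wrist"));T=np.array(w["T_tool_cam"]);R=np.array(s["tcp_rot"])
    Rc=R@T[:3,:3];o=np.array(s["ee_pos"])+R@T[:3,3]
    w["R"]=Rc.T;w["t"]=-Rc.T@o
    return w
E
python3 - <<'E'
from h import *
s=readout.read_state();c=wcal(s);a=eyes.camera("wrist");cv2.imwrite("pics/w1.png",a)
print(s["clock"],s["ee_pos"],np.round(s["tcp_rot"],3).tolist(),s["force"],s["opening"])
C=np.array([511,7]);
for g in (98.7,158.7,218.7,278.7,338.7,38.7):
    d=np.array([np.cos(np.radians(g)),np.sin(np.radians(g))]);print(g,proj(c,[[*(C+108*d),61]]).round(0))
print(proj(c,[[511,7,66]]))
E
```

```text
1.8 [483.8356334  -89.28707281 193.55003477] [[0.989, 0.151, -0.001], [0.151, -0.989, 0.0], [-0.001, -0.0, -1.0]] [0.43332055 0.0779195  0.2792462 ] -0.002406452235765728
98.7 [[ 52. 146.]]
158.7 [[127. 248.]]
218.7 [[243. 248.]]
278.7 [[302. 146.]]
338.7 [[236.  27.]]
38.7 [[100.  27.]]
[[175.35866682 146.48540755]]
```

View pics/w1.png

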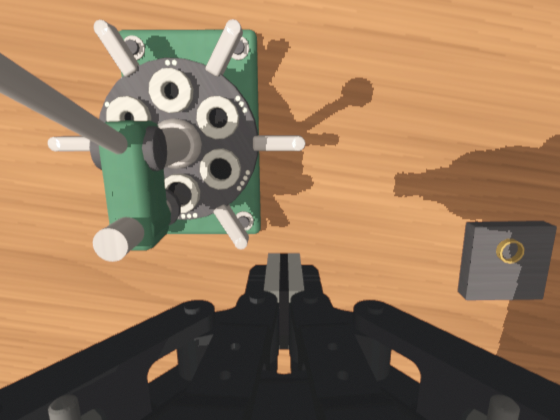

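Emit:
move_arm:
  angular:
    - [0,0,0]
    - [0,0,0]
    - [0,0,0]
    - [0,0,0]
    - [0,0,0]
    - [0,0,0]
    - [0,0,0]
  linear:
    - [0,0.012,0.1]
    - [0,0.012,0.2]
    - [0,0.012,0.3]
    - [0,0.012,0.4]
    - [0,0.012,0.5]
    - [0,0.012,0.58]
    - [0,0.012,0.58]
  gripper: [0,0,0,0,0,0,0]

```text
clock: 2.55
ee_pos: [481.9, -93.3, 46.5]
tcp_rot: [[0.989, 0.148, -0.005], [0.148, -0.989, 0.001], [-0.005, -0.001, -1.0]]
force: [-0.1, 0.2, -0.0]
opening: -0.001
grip_force: 0.0
```

Emit:
move_arm:
  angular:
    - [0,0,0]
    - [0,0,0]
    - [0,0,0]
    - [0,0,0]
    - [0,0,0]
    - [0,0,0]
    - [0,0,0]
    - [0,0,0]
    - [0,0,0]
    - [0,0,0]
  linear:
    - [0.016,0,0]
    - [0.032,0,0]
    - [0.048,0,0]
    - [0.064,0,0]
    - [0.08,0,0]
    - [0.096,0,0]
    - [0.112,0,0]
    - [0.128,0,0]
    - [0.144,0,0]
    - [0.16,0,0]
  gripper: [0,0,0,0,0,0,0,0,0,0]

```text
clock: 3.55
ee_pos: [524.3, -85.8, 48.9]
tcp_rot: [[0.989, 0.15, -0.0], [0.15, -0.989, -0.0], [-0.0, 0.0, -1.0]]
force: [0.4, 1.1, -0.2]
opening: -0.003
grip_force: 0.0
```

Emit:
move_arm:
  angular:
    - [0,0,0]
    - [0,0,0]
    - [0,0,0]
    - [0,0,0]
    - [0,0,0]
    - [0,0,0]
    - [0,0,0]
    - [0,0,0]
    - [0,0,0]
    - [0,0,0]
  linear:
    - [0.016,0,0]
    - [0.032,0,0]
    - [0.048,0,0]
    - [0.064,0,0]
    - [0.08,0,0]
    - [0.096,0,0]
    - [0.112,0,0]
    - [0.128,0,0]
    - [0.144,0,0]
    - [0.156,0,0]
  gripper: [0,0,0,0,0,0,0,0,0,0]

```text
clock: 4.55
ee_pos: [562.9, -79.9, 48.9]
tcp_rot: [[0.989, 0.15, 0.0], [0.15, -0.989, 0.0], [0.0, 0.0, -1.0]]
force: [-0.1, -0.1, 0.1]
opening: -0.003
grip_force: 0.0
```

Run:
```python
from h import *
s=readout.read_state();print(s["force"])
a=eyes.camera("top")
cr=a[185:295,225:335];cv2.imwrite("pics/t2.png",cv2.resize(cr,None,fx=5,fy=5,interpolation=cv2.INTER_CUBIC))
```

```text
[-0.11601742 -0.07481734  0.0696536 ]
```

View pics/t2.png

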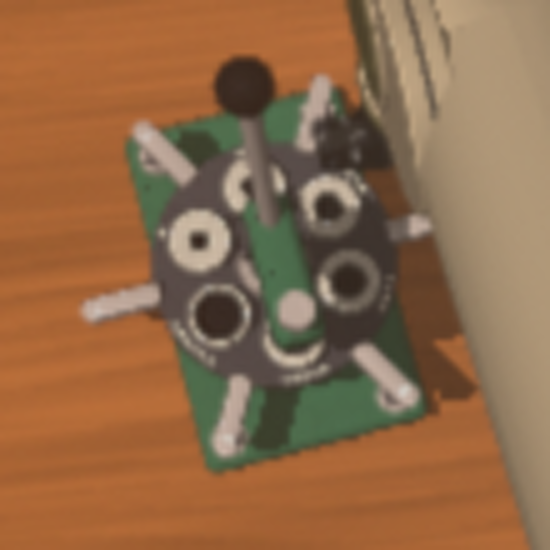

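The top view shows the plate unmoved: the widest die is still at lower left (crop 217,313), and the finger is past the right-hand tab. It slipped off the tip, so I'll go back and push on an arc closer in.

Emit:
move_arm:
  angular:
    - [0,0,0]
    - [0,0,0]
    - [0,0,0]
    - [0,0,0]
    - [0,0,0]
    - [0,0,0]
    - [0,0,0]
    - [0,0,0]
    - [0,0,0]
    - [0,0,0]
    - [0,0,0]
  linear:
    - [0,0,-0.08]
    - [0,0,-0.16]
    - [0,0,-0.24]
    - [0,0,-0.24]
    - [-0.1,-0.01,-0.24]
    - [-0.2,-0.019,-0.24]
    - [-0.316,-0.019,-0.24]
    - [-0.316,-0.019,-0.24]
    - [-0.316,-0.019,-0.12]
    - [-0.316,-0.019,0]
    - [-0.316,-0.019,0]
  gripper: [0,0,0,0,0,0,0,0,0,0,0]

```text
clock: 5.7
ee_pos: [481.1, -86.7, 45.4]
tcp_rot: [[0.989, 0.15, -0.006], [0.15, -0.989, 0.002], [-0.006, -0.003, -1.0]]
force: [-0.1, -0.4, -0.7]
opening: -0.001
grip_force: 0.0
```

Run:
```python
from h import *
s=readout.read_state();print(s["ee_pos"],s["force"])
d=s["ee_pos"][:2]-np.array([511,7]);print(d@[.988,.152],d@[-.152,.988])
cv2.imwrite("pics/w2.png",eyes.camera("wrist"))
```

```text
[481.11022205 -86.66956097  45.41129084] [-0.08386026 -0.42882882 -0.66433153]
-43.76887387850462 -88.00227999110507
```

View pics/w2.png

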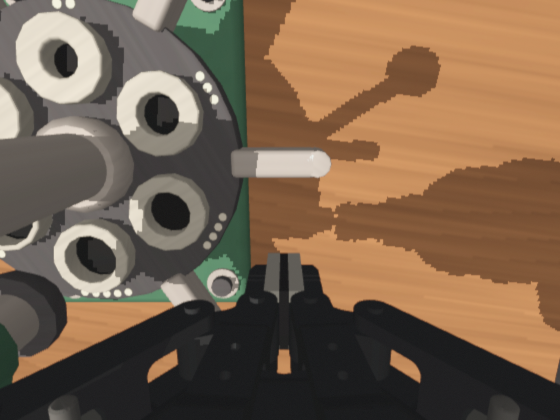

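Emit:
move_arm:
  angular:
    - [0,0,0]
    - [0,0,0]
    - [0,0,0]
    - [0,0,0]
    - [0,0,0]
    - [0,0,0]
    - [0,0,0]
    - [0,0,0]
    - [0,0,0]
    - [0,0,0]
    - [0,0,0]
  linear:
    - [0.03,0,0]
    - [0.06,0,0]
    - [0.08,0,0]
    - [0.096,0,0]
    - [0.112,0,0]
    - [0.128,0,0]
    - [0.144,0,0]
    - [0.16,0,0]
    - [0.18,0,0]
    - [0.2,0,0]
    - [0.22,0,0]
  gripper: [0,0,0,0,0,0,0,0,0,0,0]

```text
clock: 6.85
ee_pos: [538.6, -78.8, 48.9]
tcp_rot: [[0.989, 0.15, 0.0], [0.15, -0.989, -0.0], [0.0, 0.0, -1.0]]
force: [0.4, 0.1, 0.7]
opening: 0.0
grip_force: 0.0
```

Run:
```python
from h import *
s=readout.read_state();print(s["ee_pos"],s["force"])
d=s["ee_pos"][:2]-np.array([511,7]);print(d@[.988,.152],d@[-.152,.988])
cv2.imwrite("pics/w3.png",eyes.camera("wrist"))
```

```text
[538.55854742 -78.81848603  48.88773549] [0.35595052 0.05374938 0.67788008]
14.183434969896421 -88.97756340776301
```

View pics/w3.png

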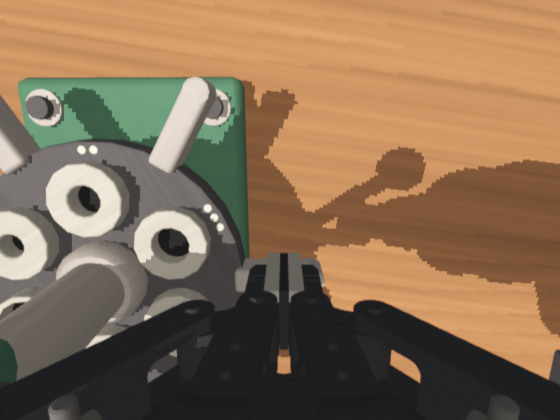

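Run:
```python
from h import *
s=readout.read_state();c=wcal(s)
C=np.array([511,7]);np.set_printoptions(suppress=True,precision=0)
D=lambda g:np.array([np.cos(np.radians(g)),np.sin(np.radians(g))])
print("axis66",proj(c,[[*C,66]]))
for f in (0,5,10,15):
    print(f,"tab root/tip top z70",proj(c,[[*(C+70*D(278.7+f)),70],[*(C+108*D(278.7+f)),70]]).ravel(),"next",proj(c,[[*(C+70*D(338.7+f)),70],[*(C+108*D(338.7+f)),70]]).ravel(),"die3",proj(c,[[*(C+42*D(308.7+f)),76]]).ravel())
R=np.array(s["tcp_rot"]);p=s["ee_pos"]
print("tip pts",proj(c,[p+R@np.array(v,float) for v in ([0,0,0],[11,0,0],[-11,0,0],[11,8,0],[0,0,-19],[11,0,-19])]))
print(s["joints"],s["force"])
```

```text
axis66 [[104. 285.]]
0 tab root/tip top z70 [243. 288. 321. 288.] next [161. 164. 199.  86.] die3 [167. 253.]
5 tab root/tip top z70 [242. 277. 320. 270.] next [148. 158. 178.  75.] die3 [162. 246.]
10 tab root/tip top z70 [240. 265. 318. 252.] next [135. 153. 157.  66.] die3 [157. 240.]
15 tab root/tip top z70 [237. 254. 314. 234.] next [121. 149. 134.  59.] die3 [151. 235.]
tip pts [[282. 245.]
 [282. 225.]
 [282. 264.]
 [297. 225.]
 [282. 258.]
 [282. 237.]]
[ 31.  20. -32. 104.  12.  60. -87.] [-1. -0.  0.]
```

Run:
```python
from h import *
c=eyes.calibration("scene");s=readout.read_state();R=np.array(s["tcp_rot"]);p=s["ee_pos"]
print(p,proj(c,[p,p+[0,0,20],p+[0,0,40],p+[0,0,60]]).round(1))
a=eyes.camera("scene");x0,y0=215,125
cv2.imwrite("pics/s2.png",cv2.resize(a[y0:y0+140,x0:x0+140],None,fx=4,fy=4,interpolation=cv2.INTER_CUBIC))
```

```text
[539.18399984 -78.58342424  48.95694741] [[254.4 219.9]
 [253.9 213.3]
 [253.5 206.6]
 [253.  199.8]]
```

View pics/s2.png

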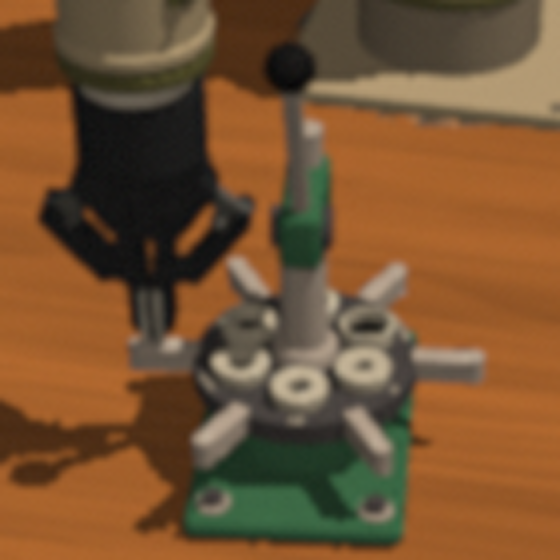

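The fingertip actually ends about 30 mm above the reported TCP: in the scene crop it stops at the tab's top (150,335). So the fingers slid over the tab, and I'll go lower.

Emit:
move_arm:
  angular:
    - [0,0,0]
    - [0,0,0]
    - [0,0,0]
    - [0,0,0]
    - [0,0,0]
    - [0,0,0]
    - [0,0,0]
    - [0,0,0]
    - [0,0,0]
    - [0,0,0]
  linear:
    - [-0.04,0.006,-0.03]
    - [-0.1,0.012,-0.03]
    - [-0.16,0.012,-0.03]
    - [-0.22,0.012,-0.03]
    - [-0.22,0.012,0]
    - [-0.22,0.012,0.04]
    - [-0.22,0.012,0.08]
    - [-0.22,0.012,0.116]
    - [-0.22,0.012,0.116]
    - [-0.22,0.012,0.116]
  gripper: [0,0,0,0,0,0,0,0,0,0]

```text
clock: 7.95
ee_pos: [484.2, -89.7, 19.5]
tcp_rot: [[0.989, 0.151, -0.001], [0.151, -0.989, 0.001], [-0.001, -0.001, -1.0]]
force: [0.6, 0.5, 0.7]
opening: 0.0
grip_force: 0.0
```

Emit:
move_arm:
  angular:
    - [0,0,0]
    - [0,0,0]
    - [0,0,0]
    - [0,0,0]
    - [0,0,0]
    - [0,0,0]
    - [0,0,0]
    - [0,0,0]
    - [0,0,0]
    - [0,0,0]
  linear:
    - [0.025,0,0]
    - [0.05,0,0]
    - [0.07,0,0]
    - [0.085,0,0]
    - [0.1,0,0]
    - [0.115,0,0]
    - [0.13,0,0]
    - [0.145,0,0]
    - [0.16,0,0]
    - [0.16,0,0]
  gripper: [0,0,0,0,0,0,0,0,0,0]

```text
clock: 8.95
ee_pos: [524.0, -83.9, 19.8]
tcp_rot: [[0.989, 0.151, -0.0], [0.151, -0.989, 0.0], [-0.0, -0.0, -1.0]]
force: [-2.7, -0.4, 1.0]
opening: 0.003
grip_force: 1.0
```

Emit:
move_arm:
  angular:
    - [0,0,0]
    - [0,0,0]
    - [0,0,0]
    - [0,0,0]
    - [0,0,0]
    - [0,0,0]
    - [0,0,0]
    - [0,0,0]
    - [0,0,0]
    - [0,0,0]
    - [0,0,0]
    - [0,0,0]
  linear:
    - [0.015,0,0]
    - [0.03,-0.002,0]
    - [0.045,-0.003,0]
    - [0.06,-0.004,0]
    - [0.075,-0.007,0]
    - [0.09,-0.01,0]
    - [0.104,-0.013,0]
    - [0.116,-0.016,0]
    - [0.132,-0.024,0]
    - [0.148,-0.032,0]
    - [0.164,-0.042,0]
    - [0.18,-0.052,0]
  gripper: [0,0,0,0,0,0,0,0,0,0,0,0]

```text
clock: 10.15
ee_pos: [566.7, -64.1, 20.0]
tcp_rot: [[0.989, 0.15, 0.0], [0.15, -0.989, -0.0], [0.0, 0.0, -1.0]]
force: [0.0, -0.0, 0.4]
opening: 0.0
grip_force: 0.0
```

Run:
```python
from h import *
s=readout.read_state();print(s["ee_pos"],s["force"])
d=s["ee_pos"][:2]-np.array([511,7]);print(d@[.988,.152],d@[-.152,.988])
a=eyes.camera("top");b=eyes.camera("scene")
u=cv2.resize(a[195:285,235:325],(390,390),interpolation=cv2.INTER_CUBIC);v=cv2.resize(b[155:265,230:340],(390,390),interpolation=cv2.INTER_CUBIC)
cv2.imwrite("pics/t3.png",np.hstack([u,v]))
```

```text
[566.74873037 -64.13511691  19.99030806] [ 0.00900512 -0.00815092  0.43284372]
44.26720783646805 -78.755302518963
```

View pics/t3.png

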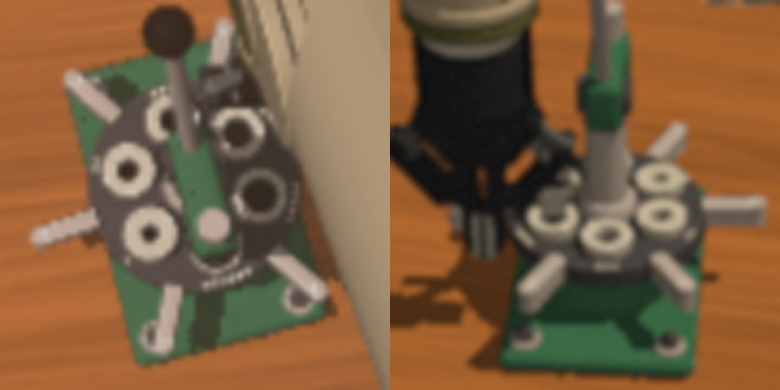

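Emit:
move_arm:
  angular:
    - [0,0,0]
    - [0,0,0]
    - [0,0,0]
    - [0,0,0]
    - [0,0,0]
    - [0,0,0]
    - [0,0,0]
    - [0,0,0]
    - [0,0,0]
    - [0,0,0]
  linear:
    - [0,0.02,0]
    - [0,0.05,-0.03]
    - [0,0.05,-0.1]
    - [0,0.05,-0.2]
    - [0,0.05,-0.3]
    - [0,0.05,-0.4]
    - [-0.1,0.2,-0.5]
    - [-0.2,0.35,-0.5]
    - [-0.25,0.45,-0.5]
    - [-0.25,0.45,-0.5]
  gripper: [0,0,0,0,0,0,0,0,0,0]

```text
clock: 11.25
ee_pos: [519.4, -191.4, 145.6]
tcp_rot: [[0.99, 0.142, -0.0], [0.142, -0.99, -0.003], [-0.001, 0.003, -1.0]]
force: [0.3, -0.5, 0.2]
opening: -0.003
grip_force: 0.0
```

Run:
```python
from h import *
s=readout.read_state();print(s["ee_pos"],s["force"])
a=eyes.camera("top");b=cv2.imread("pics/top.png");w=eyes.camera("wrist")
f=lambda i:cv2.resize(i[195:285,235:325],(390,390),interpolation=cv2.INTER_CUBIC)
cv2.imwrite("pics/t4.png",np.hstack([f(a),cv2.resize(w,(400,300))[:300].repeat(1,0) if 0 else cv2.copyMakeBorder(cv2.resize(w,(400,300)),0,90,0,0,0)]))
```

```text
[ 519.37411493 -191.36447157  145.59629187] [ 0.32333724 -0.4963623   0.16379885]
```

View pics/t4.png

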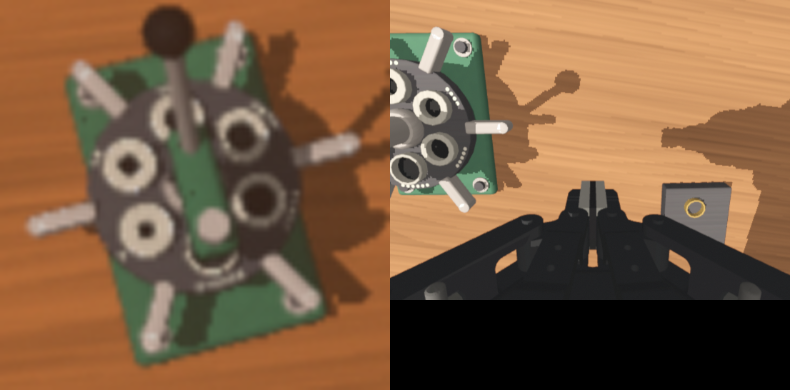

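The plate is clicked in with the tabs at the same angles as in the first picture. The six-pip die is under the ram (left panel 210,262), five pips stand to its right, and the fingers are clear.

```bash
python3 -c "
from bench import ticket
print(ticket.finish_job())"
```

```text
the job is handed in; nothing more can be done
None
```

I stepped the plate one detent counter-clockwise, so the widest (six-pip) die is now clicked in under the ram; the lever and loose things were left alone, and the job is handed in (no verdict was returned).

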